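# Lay the last mounting bar in the tray

### The arm

A 6-joint arm with a two-finger parallel gripper is mounted at the origin on the work surface. World frame = base frame: x ahead of the robot, y to its left, z up, the work surface at z = 0. Lengths are in m, angles in rad, forces in N, time in s.
With the tool pointing down it reaches from about 0.35 to 0.975 m from the base axis. Payload 4.9 kg.
Tool frame: the origin (TCP) lies midway between the tips of the shut fingers; the grasp point (between the pads) lies 19 mm behind it; z points along the fingers, y is the line along which they close (so a half turn about z gives the same grasp; the last joint's range is limited). The gripper opens to 85 mm and grips with 20 to 120 N. Pads are 22 mm wide; open, the fingers measure 114 mm over their backs; the gripper's body (76 mm by 85 mm) begins 54 mm behind the grasp point. The pads swing forward as they close: fully open they stand 13 mm farther back than shut.
Start: joints at [-0.119, 0.053, 1.613, -0, 1.476, -0.119], TCP at [0.625, 0, 0.231] pointing down, gripper open.
Joint ranges: [-3.01, 3.01], [-1.01, 2.22], [0.06, 2.58], [-1.02, 4.17], [0.09, 2.62], [-3.14, 3.14]. Speed limits (rad/s): [2.57, 2.57, 3.14, 3.14, 3.14, 3.14].

### API

Orientations are given as a rotation vector (axis times angle).
In Python, from station import ctrl gives the robot as it stands.
- The arm moves only by the tool carry_out, never from a script. Its argument "moves" is a list of rows, each an object of numbers: "x", "y", "z": the shift along the tool's x, y, z in units of 25 mm (1.0 is 25 mm); "turn": the turn about the tool's z in rad. In form: [{"x": .., "y": .., "z": .., "turn": ..}, ...]. A call has exactly 8 rows; each row shifts and turns the commanded pose from where the row before left it, along the tool's axes as they then stand; what a row does not reach is not made up. A row lasts 1/10 s, in which the tool goes at most 50 mm and 8.59 degrees, less where a joint would pass 70% of its speed; a pose out of reach is approached as far as the arm can. A call is refused whole if a number of a shift passes 1 or a number of a turn 0.15, either way. A call with a gripper value outside its range is refused whole. "grip" is the finger opening in mm, from 0 to 85.4, set as the call begins (left out, the last holds). The fingers move at their own pace and stop on an object; "newtons" is the grip in N (left out, the last holds). Time passes only in rows, so rows that do not move let the fingers close, or fill a call up. It gives the time, the measured TCP pose, the force, the opening and the grip force at its end, in the units of the state.
- ctrl.get_obs(): the state, without advancing time (a new reading comes with each control period).
- ctrl.get_image(name): name is "scene" or "side" or "wrist"; returns the picture (480x640x3 uint8, red, green, blue); there is no depth.
- ctrl.calibration(name): a dict with "fx", "fy", "cx", "cy" (pixels), "R" (3x3) and "t" (3): a world point X has camera coordinates R X + t; the wrist camera has in their place "T_tool_cam" (4x4, takes a point from camera to tool coordinates, whose origin is the TCP and whose axes are the flange's). Camera axes: x right, y down, z forward; pixel columns grow to the right and rows downward; lengths in m; the calibration is good to about 2 mm. A picture is of the moment at which its call begins: read the wrist's pose just before it. calibration takes no time and is no camera call.
- ctrl.finish_job(): hands the job in; it is judged then, once.
Trained networks look in the newest picture that a camera, given by its name, has taken for a name from the list of things; names that differ only in an ending like _2 or _b are one class to them, and where a whole thing is asked for, a point or a joint stands for the part that bears it (a point fixed in the world has none). Each returns a list of dicts, best first, with "confidence" (0 to 1); they miss things now and then, are a little off and sometimes report something else, mostly with a low value. They report only what shows in the picture. A call takes as long as a camera call.
- ctrl.look_for(camera, query): "rect" ([left, top, width, height] in pixels, round what is visible of it).
- ctrl.mark_of(camera, query): "pixel" ([column, row] in pixels: a listed point, or the origin of a listed thing).
The state is a dict: "t": time; "q": joint angles; "dq": joint speeds; "effort": joint torques, N m; "tool_pos": TCP position; "tool_rot": TCP orientation; "contact_force": force on the tool from outside, world axes, zero at the start; "wrist_torque": the same for the moment, N m; "opening": finger opening in m; "grip_force": force on a finger pad.
Only numpy, scipy, OpenCV 4.12 (cv2) and the standard library are available. Lean on these libraries where they do the work, as an engineer would, in place of code of your own. Each camera call takes 0.05 s, during which the arm holds its last target. There are 200 camera calls.

### The job

Take the aluminium mounting bar that stands on its long edge in the grey rack, lay it flat on the white foam mat with its two black pads facing up, and let go of it there. Then take it again and lay it flat, pads up, in the empty place of the blue tray, inside the outline, with its red end pointing the same way as the red ends of the two bars already there. Set it down or tip it over rather than dropping it, leave those two bars, the spray can and the bowl where they are, and let go at the end.

Things in the scene. Friction and masses are not known exactly. Their poses are not given: they have to be found in the camera images.
- bar: the bar to move: silver aluminium, 160 x 44 x 14 mm, 0.18 to 0.37 kg, one end red, two flat black round pads on one broad face (1 mm high, not felt in contact), a dark line along the other. Origin at its centre; x along its length to the red end, y out of the padded face, z across its width. Starts on edge (z up); flat with pads up when y points up. Tips over if pushed sideways near its top.
- bar_red (a point): centre of the red end face of the bar (80 mm from its origin)
- rack: grey fixed rack: base plate 190 x 90 x 6 mm on which the bar stands (bar top 50 mm above the table). Two pairs of cheeks, 28 mm high, 22 mm long, centred 60 mm either side of the middle, hold it with 2 mm play each side; the middle 98 mm of the bar is free. Origin: middle of the underside; x along the bar, z up. Lift the bar straight up 30 mm to clear it.
- mat: white foam mat, fixed, firm, 270 (x) x 200 (y) x 4 mm thick, origin at the middle of its underside on the table (top 4 mm above its origin)
- tray: shallow blue fixed tray, 230 (x) x 300 (y) mm, floor 5 mm thick, rim 14 mm high; origin at the middle of its underside on the table. Three dark places with white outlines side by side along y, 95 mm apart, each 180 (x) x 62 (y) mm; two hold bars, one is empty
- place: the empty place of the tray: origin at its centre on the tray's floor (5 mm above the table). Its x axis runs along the length of the place, in the direction in which the red ends must point; z up. Flat dark patch, not felt in contact
- stored_a: a like bar already lying flat in the tray, loose, pads up; origin at its centre (7 mm above the tray floor), x axis towards its red end, z axis up (out of the padded face)
- stored_b: the other bar lying in the tray, same as stored_a
- can: white and blue spray can with a red spray cap, 52 mm diameter, 170 mm tall, standing loose on the table; origin at the centre of its underside
- bowl: white plastic bowl with washers, 120 mm across, 35 mm high, loose on the table; origin at the centre of its underside

How it is judged:
By the outcome, as a careful person would: the job done as asked, in the order asked, and still so for the second after the job is handed in, with the robot touching nothing.
It also fails if it takes over 50 s, if anything falls off the work surface, if the arm or the gripper's body presses on something with over 40 N, if the wrist force passes 120 N, or if a joint passes its speed limit or range.

## Working session

There is one attempt and no reset: what is moved stays moved. The work goes in short steps, Python scripts to look and compute and a tool call to move; the robot and the scene stay as the last step left them, time stands still between calls to the robot, and variables do not carry over. Pictures are saved under pics/ and viewed, at most 10 in all, crops included, and the job is handed in when it is done.

Besides the shell and the picture viewer there is one more tool, called after "Emit:" as a command line: name --argument value ..., lists and objects as JSON in quotes. carry_out: Moves the arm, as the interface text tells. Its arguments: {"type":"object","properties":{"moves":{"type":"array"},"grip":{"type":"number"},"newtons":{"type":"number"}},"required":["moves"]}

```bash
mkdir -p pics; ls
cat > h.py <<'E'
from station import ctrl
import numpy as np, cv2
from scipy.spatial.transform import Rotation as Ro
def snap(cam,fn=None):
    o=ctrl.get_obs(); im=ctrl.get_image(cam)
    if fn: cv2.imwrite('pics/'+fn,im[:,:,::-1])
    return o,im
def cam(cname,o=None):
    c=ctrl.calibration(cname)
    if 'T_tool_cam' in c:
        T=np.eye(4);T[:3,:3]=Ro.from_rotvec(o['tool_rot']).as_matrix();T[:3,3]=o['tool_pos']
        W=T@np.array(c['T_tool_cam']);R=W[:3,:3].T;t=-R@W[:3,3]
    else: R,t=np.array(c['R']),np.array(c['t'])
    return c,R,t
def ray(cname,px,z,o=None):
    c,R,t=cam(cname,o)
    d=R.T@np.array([(px[0]-c['cx'])/c['fx'],(px[1]-c['cy'])/c['fy'],1]);p=-R.T@t
    return p+d*(z-p[2])/d[2]
def proj(cname,X,o=None):
    c,R,t=cam(cname,o);v=R@np.array(X)+t
    return np.array([c['fx']*v[0]/v[2]+c['cx'],c['fy']*v[1]/v[2]+c['cy']])
E
python3 - <<'E'
from h import *
o,a=snap('scene','s1.png')
for n,z in [('bar',.028),('bar_red',.028),('rack',0),('mat',0),('tray',0),('place',.005),('stored_a',.012),('can',0),('bowl',0)]:
    for r in ctrl.mark_of('scene',n)[:3]: print(n,np.round(r['pixel']),round(r['confidence'],2),ray('scene',r['pixel'],z).round(3))
o,a=snap('side','d1.png')
for n,z in [('bar',.028),('bar_red',.028),('rack',0),('mat',0),('place',.005)]:
    for r in ctrl.mark_of('side',n)[:2]: print(n,np.round(r['pixel']),round(r['confidence'],2),ray('side',r['pixel'],z).round(3))
print(o)
E
```

```text
pics
bar [453. 231.] 0.69 [0.512 0.32  0.028]
bar [474. 255.] 0.28 [0.569 0.375 0.028]
bar_red [475. 257.] 0.8 [0.573 0.377 0.028]
rack [450. 237.] 0.69 [0.514 0.318 0.   ]
rack [476. 256.] 0.41 [0.554 0.387 0.   ]
mat [350. 216.] 0.96 [0.508 0.065 0.   ]
tray [234. 199.] 0.82 [ 0.526 -0.242  0.   ]
place [235. 196.] 0.7 [ 0.52  -0.24   0.005]
place [413. 319.] 0.38 [0.752 0.261 0.005]
stored_a [264. 208.] 0.67 [ 0.542 -0.153  0.012]
stored_a [205. 180.] 0.6 [ 0.494 -0.331  0.012]
can [414. 320.] 0.68 [0.752 0.264 0.   ]
bowl [290. 313.] 0.87 [ 0.801 -0.013  0.   ]
bowl [232. 201.] 0.16 [ 0.533 -0.245  0.   ]
bar [220. 184.] 0.6 [0.515 0.323 0.028]
bar_red [228. 161.] 0.86 [0.569 0.39  0.028]
rack [220. 190.] 0.81 [0.514 0.327 0.   ]
rack [264. 260.] 0.47 [0.508 0.066 0.   ]
place [338. 358.] 0.76 [ 0.522 -0.243  0.005]
place [263. 261.] 0.42 [0.503 0.062 0.005]
{'t': 0.5, 'q': array([-1.19013256e-01,  5.27349505e-02,  1.61291805e+00, -1.05060904e-05,
        1.47602188e+00, -1.18974570e-01]), 'dq': array([-0.00088168, -0.00094223, -0.00136483, -0.00157283, -0.0022536 ,
       -0.00154616]), 'effort': array([ 1.66286550e-04, -3.93205512e+01, -3.70031905e+01, -2.47303831e-05,
        1.34186728e-03, -6.00237342e-06]), 'tool_pos': array([ 6.24966815e-01, -6.84488721e-06,  2.31271091e-01]), 'tool_rot': array([-2.22144220e+00, -2.22135847e+00,  9.27511455e-05]), 'contact_force': array([ 0.49187482, -0.8565805 , -0.38435561]), 'wrist_torque': array([-0.02047508, -0.00125422,  0.01521156]), 'grip_force': 0.0, 'opening': 0.08538866368008627}
```

View pics/s1.png

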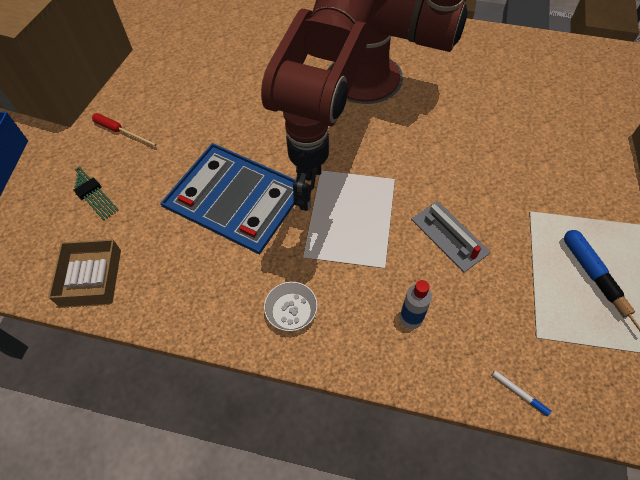

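View pics/d1.png

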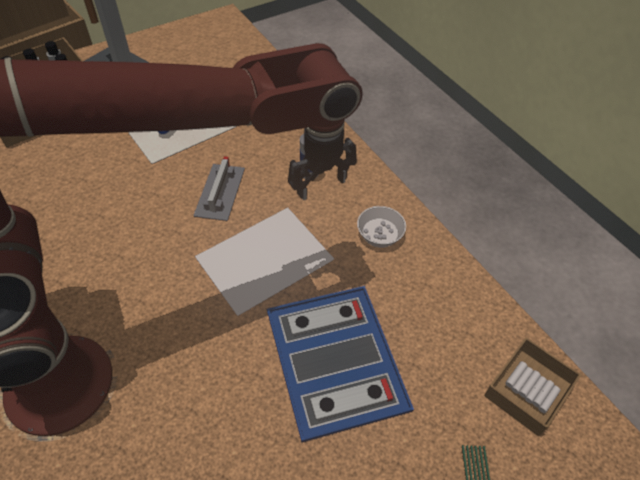

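The scene shows the bar at (453,231) with its red end at (475,252), and the empty place in the middle of the tray at (235,196). The side view agrees. I'll go above the rack and zoom in on the bar's faces.

Emit:
carry_out --moves '[{"x": 1, "y": -0.55}, {"x": 1, "y": -0.55}, {"x": 1, "y": -0.55}, {"x": 1, "y": -0.55}, {"x": 1, "y": -0.55}, {"x": 1, "y": -0.55}, {"x": 1, "y": -0.55}, {"x": 1, "y": -0.55}]' --grip 50

```text
validation failed for argument at $.mo...
```

Emit:
carry_out --moves '[{"x": 1}, {"x": 1}, {"x": 1}, {"turn": 0.15}, {"turn": 0.15}, {"turn": 0.15}, {"turn": 0.15}, {"turn": 0.13}]'

```text
validation failed for argument at $.mo...
```

Run:
```python
from h import *
o,a=snap('wrist')
print(o['t'],o['tool_pos'],o['tool_rot'])
for n,z in [('bar',.028),('bar_red',.028),('rack',0)]:
    for r in ctrl.mark_of('wrist',n)[:2]: print(n,np.round(r['pixel']),round(r['confidence'],2),ray('wrist',r['pixel'],z,o).round(3))
s=cv2.imread('pics/s1.png')[190:280,400:500]; d=cv2.imread('pics/d1.png')[145:225,180:260]
z=lambda i,w,h:cv2.resize(i,(w,h),interpolation=cv2.INTER_CUBIC)
cv2.imwrite('pics/c1.png',np.hstack([z(a[:,:,::-1],400,300),np.vstack([z(s,200,150),z(d,200,150)])]))
cv2.imwrite('pics/c1.png',np.vstack([np.hstack([z(s,330,300),z(d,300,300)]),z(a[:,:,::-1],630,300)]))
cv2.imwrite('pics/w1.png',a[:,:,::-1])
```

```text
0.8 [ 6.24969848e-01 -3.66528152e-06  2.31323829e-01] [ 2.22139085e+00  2.22148062e+00 -3.72743404e-05]
```

View pics/c1.png

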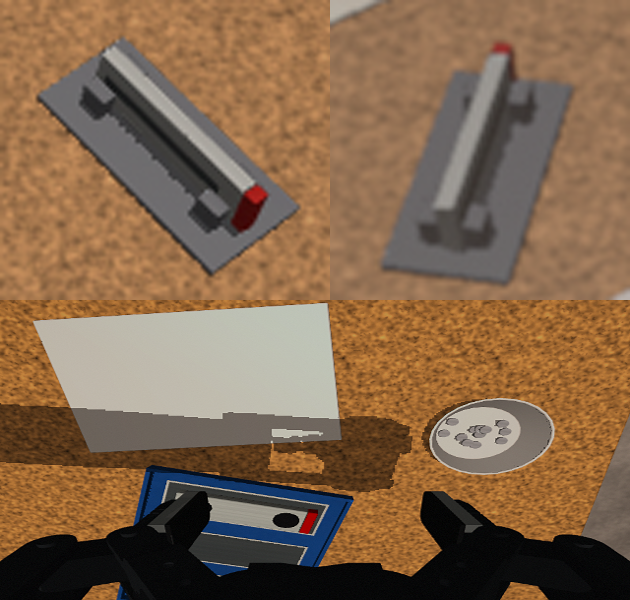

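The crop shows the bar's face at lower left in the scene view with a dark line along it, so the pads are probably on the other face. The moves were refused because every row needs all four keys.

Emit:
carry_out --moves '[{"x": 1, "y": -0.55, "z": 0, "turn": 0}, {"x": 1, "y": -0.55, "z": 0, "turn": 0}, {"x": 1, "y": -0.55, "z": 0, "turn": 0}, {"x": 1, "y": -0.55, "z": 0, "turn": 0}, {"x": 1, "y": -0.55, "z": 0, "turn": 0}, {"x": 1, "y": -0.55, "z": 0, "turn": 0}, {"x": 1, "y": -0.55, "z": 0, "turn": 0}, {"x": 1, "y": -0.55, "z": 0, "turn": 0}]' --grip 50

```text
t: 1.8
tool_pos: [0.5143, 0.2009, 0.2314]
tool_rot: [2.221, 2.221, 0.0]
contact_force: [0.3, 0.1, -0.1]
opening: 0.0497
grip_force: 0.0
```

Emit:
carry_out --moves '[{"x": 1, "y": 0, "z": 0, "turn": 0}, {"x": 1, "y": 0, "z": 0, "turn": 0}, {"x": 1, "y": 0, "z": 0, "turn": 0}, {"x": 0, "y": 0, "z": 0, "turn": 0.15}, {"x": 0, "y": 0, "z": 0, "turn": 0.15}, {"x": 0, "y": 0, "z": 0, "turn": 0.15}, {"x": 0, "y": 0, "z": 0, "turn": 0.15}, {"x": 0, "y": 0, "z": 0, "turn": 0.13}]'

```text
t: 2.6
tool_pos: [0.515, 0.275, 0.2313]
tool_rot: [2.872, 1.274, 0.0]
contact_force: [0.4, 0.3, -0.1]
opening: 0.0501
grip_force: 0.0
```

Run:
```python
from h import *
o,a=snap('wrist','w1.png')
print(o['t'],o['tool_pos'],o['tool_rot'])
for n,z in [('bar',.028),('bar_red',.028),('rack',0)]:
    for r in ctrl.mark_of('wrist',n)[:2]: print(n,np.round(r['pixel']),round(r['confidence'],2),ray('wrist',r['pixel'],z,o).round(3))
```

```text
2.6 [0.51497353 0.27504494 0.23132975] [2.87158934e+00 1.27412128e+00 4.70181781e-05]
bar [286. 174.] 0.74 [0.514 0.321 0.028]
bar_red [278.  81.] 0.72 [0.563 0.383 0.028]
rack [287. 181.] 0.61 [0.506 0.315 0.   ]
```

View pics/w1.png

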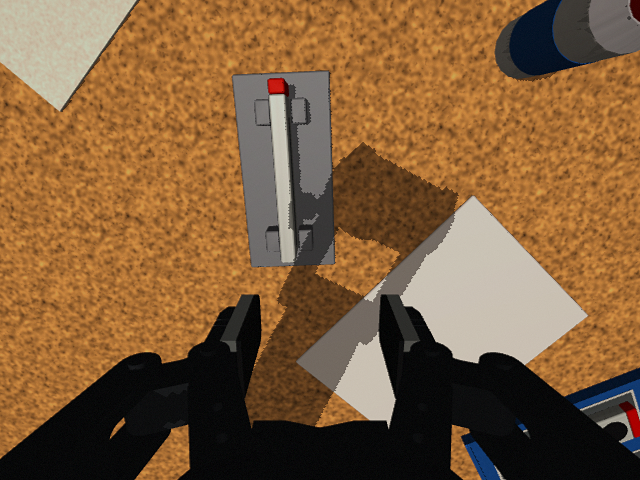

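The wrist view shows the bar nearly along the image's vertical: red end at (277,80), far end at (288,262). The can is at upper right, the mat at lower right.

```bash
cat >> h.py <<'E'
def goal(o,xy,yaw,z=None):
    R=Ro.from_rotvec(o['tool_rot']).as_matrix();p=np.array(o['tool_pos'])
    cur=np.arctan2(R[1,0],R[0,0]); t=np.array([*xy,p[2] if z is None else z])
    turn=-(yaw-cur); turn=(turn+np.pi)%(2*np.pi)-np.pi
    print('tool x yaw',np.degrees(cur).round(1),'units now-axes',(R.T@(t-p)/.025).round(2),'turn',turn.round(3))
E
python3 - <<'E'
from h import *
o=ctrl.get_obs(); a=cv2.imread('pics/w1.png')
h=cv2.cvtColor(a,cv2.COLOR_BGR2HSV); roi=np.zeros(h.shape[:2],np.uint8); roi[60:275,240:335]=1
m=((h[...,1]<40)&(h[...,2]>180)&(roi>0)).astype(np.uint8)
ys,xs=np.nonzero(m); print(len(xs),cv2.minAreaRect(np.c_[xs,ys].astype(np.float32)))
r=((h[...,1]>150)&((h[...,0]<6)|(h[...,0]>174))&(roi>0)); yr,xr=np.nonzero(r); print(xr.min(),xr.max(),yr.min(),yr.max())
l=cv2.fitLine(np.c_[xs,ys].astype(np.float32),cv2.DIST_L2,0,.01,.01).ravel();print(l)
f=lambda y:(l[2]+(y-l[3])*l[0]/l[1],y)
A=ray('wrist',f(yr.min()),.05,o);B=ray('wrist',f(ys.max()),.05,o)
u=A-B;yaw=np.arctan2(u[1],u[0]);print(A,B,np.linalg.norm(u),np.degrees(yaw));c=(A+B)/2;print(c)
goal(o,c[:2],yaw,.019)
for n in('tray','mat'):
  for r in ctrl.mark_of('wrist',n)[:1]: print(n,r['pixel'],r['confidence'],ray('wrist',r['pixel'],0,o))
E
```

```text
1956 ((281.535888671875, 178.315185546875), (166.49017333984375, 13.3540620803833), 86.36705780029297)
268 288 78 96
[6.8080850e-02 9.9767983e-01 2.8153067e+02 1.7302863e+02]
[0.56295364 0.38322571 0.05      ] [0.46323821 0.26205289 0.05      ] 0.15692679011611166 50.548383941104014
[0.51309593 0.3226393  0.05      ]
tool x yaw 48.3 units now-axes [ 1.37 -1.32  8.49] turn -0.039
mat [438.0, 335.2] 0.89 [0.51443792 0.07066154 0.        ]
```

Emit:
carry_out --moves '[{"x": 0.7, "y": -0.66, "z": 0.9, "turn": 0}, {"x": 0.67, "y": -0.66, "z": 0.9, "turn": 0}, {"x": 0, "y": 0, "z": 0.9, "turn": -0.04}, {"x": 0, "y": 0, "z": 0.9, "turn": 0}, {"x": 0, "y": 0, "z": 0.9, "turn": 0}, {"x": 0, "y": 0, "z": 0.5, "turn": 0}, {"x": 0, "y": 0, "z": 0, "turn": 0}, {"x": 0, "y": 0, "z": 0, "turn": 0}]' --grip 46

```text
t: 3.7
tool_pos: [0.5137, 0.3227, 0.107]
tool_rot: [-2.842, -1.34, -0.001]
contact_force: [-0.6, 0.2, -0.5]
opening: 0.0463
grip_force: 0.0
```

Run:
```python
from h import *
o,a=snap('wrist','w2.png')
print(o['t'],o['tool_pos'],o['tool_rot'])
goal(o,(.513,.3226),np.radians(50.5),.019)
```

```text
3.7 [0.513652   0.3226818  0.10700445] [-2.84158866e+00 -1.33966297e+00 -1.29322789e-03]
tool x yaw 50.5 units now-axes [-0.02 -0.02  3.52] turn -0.0
```

View pics/w2.png

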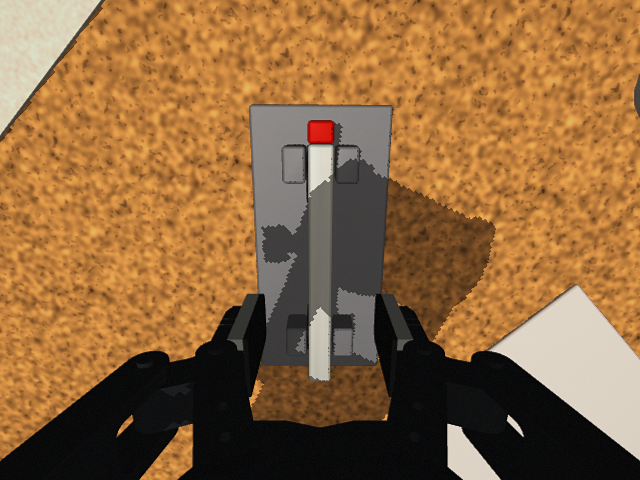

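The bar is centred between the fingers at column 320. A dark sliver at (306,190) on its left edge hints at pads on the left face (tool -y).

Emit:
carry_out --moves '[{"x": 0, "y": 0, "z": 0.8, "turn": 0}, {"x": 0, "y": 0, "z": 0.8, "turn": 0}, {"x": 0, "y": 0, "z": 0.8, "turn": 0}, {"x": 0, "y": 0, "z": 0.7, "turn": 0}, {"x": 0, "y": 0, "z": 0.42, "turn": 0}, {"x": 0, "y": 0, "z": 0, "turn": 0}, {"x": 0, "y": 0, "z": 0, "turn": 0}, {"x": 0, "y": 0, "z": 0, "turn": 0}]'

```text
t: 4.55
tool_pos: [0.5142, 0.323, 0.0197]
tool_rot: [-2.842, -1.339, -0.004]
contact_force: [0.6, 0.1, -0.1]
opening: 0.0461
grip_force: 0.0
```

Emit:
carry_out --moves '[{"x": 0, "y": 0, "z": 0, "turn": 0}, {"x": 0, "y": 0, "z": 0, "turn": 0}, {"x": 0, "y": 0, "z": 0, "turn": 0}, {"x": 0, "y": 0, "z": 0, "turn": 0}, {"x": 0, "y": 0, "z": 0, "turn": 0}, {"x": 0, "y": 0, "z": 0, "turn": 0}, {"x": 0, "y": 0, "z": 0, "turn": 0}, {"x": 0, "y": 0, "z": 0, "turn": 0}]' --grip 0 --newtons 50

```text
t: 5.35
tool_pos: [0.5139, 0.3228, 0.0192]
tool_rot: [2.842, 1.339, 0.002]
contact_force: [-0.8, -0.6, 5.6]
opening: 0.0133
grip_force: 50.1
```

Emit:
carry_out --moves '[{"x": 0, "y": 0, "z": -0.4, "turn": 0}, {"x": 0, "y": 0, "z": -0.5, "turn": 0}, {"x": 0, "y": 0, "z": -0.5, "turn": 0}, {"x": 0, "y": 0, "z": -0.6, "turn": 0}, {"x": 0, "y": 0, "z": -0.8, "turn": 0}, {"x": 0, "y": 0, "z": -0.8, "turn": 0}, {"x": 0, "y": 0, "z": -0.4, "turn": 0}, {"x": 0, "y": 0, "z": 0, "turn": 0}]'

```text
t: 6.15
tool_pos: [0.5146, 0.3232, 0.1212]
tool_rot: [-2.842, -1.339, -0.007]
contact_force: [0.1, 0.9, -3.9]
opening: 0.0134
grip_force: 48.9
```

Run:
```python
from h import *
o,s=snap('scene');_,w=snap('wrist');_,d=snap('side')
z=lambda i,w,h:cv2.resize(i[:,:,::-1],(w,h),interpolation=cv2.INTER_CUBIC)
c,e=proj('scene',[.513,.322,.1]).astype(int),proj('side',[.513,.322,.1]).astype(int)
cr=lambda i,p:i[p[1]-50:p[1]+50,p[0]-50:p[0]+50]
cv2.imwrite('pics/c2.png',np.vstack([np.hstack([z(cr(s,c),300,300),z(cr(d,e),300,300)]),z(w[60:400,100:540],600,290)]))
print(o)
from math import *
P=[]
mm=[r for r in ctrl.mark_of('scene','bar_red')[:2]];print(mm)
```

```text
{'t': 6.15, 'q': array([4.38414176e-01, 1.00068587e-01, 1.75259659e+00, 4.52684082e-05,
       1.28418925e+00, 1.12835164e+00]), 'dq': array([-0.00213029,  0.02861772,  0.03438957, -0.00214158, -0.01368049,
        0.00060461]), 'effort': array([ 7.94172613e-02, -4.10707247e+01, -3.61464071e+01,  9.60561847e-04,
        1.52698006e-01,  3.81213056e-05]), 'tool_pos': array([0.51459076, 0.32322692, 0.12120214]), 'tool_rot': array([-2.84175614, -1.33931252, -0.00744282]), 'contact_force': array([ 0.13807167,  0.85029503, -3.88385448]), 'wrist_torque': array([ 0.04861757,  0.00671006, -0.04717372]), 'grip_force': 48.940279483795166, 'opening': 0.013418036220773736}
[{'pixel': [485.6, 234.7], 'confidence': 0.76}, {'pixel': [235.0, 195.4], 'confidence': 0.63}]
```

View pics/c2.png

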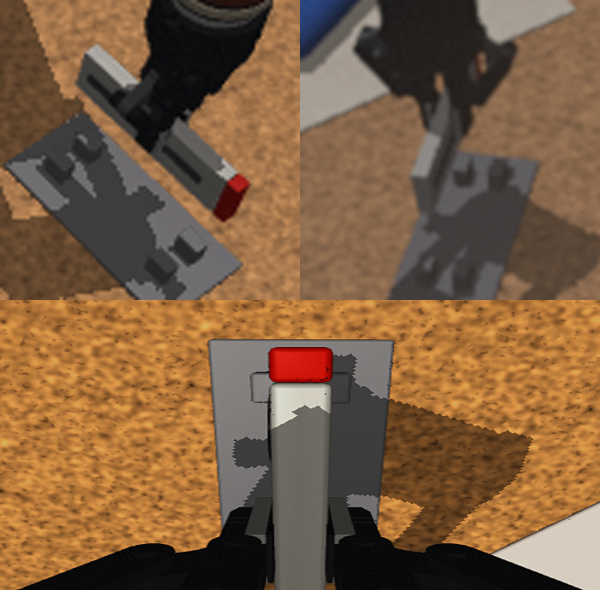

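Confirmed: the dark line is on the face toward the scene camera (tool +y), so the pads are on tool -y. Next I measure the mat corners and the place's direction.

Run:
```python
from h import *
a=cv2.imread('pics/s1.png');h=cv2.cvtColor(a,cv2.COLOR_BGR2HSV)
for p in [(319,172),(395,179),(385,267),(305,257)]: print('mat',ray('scene',p,.004).round(3))
for nm,cn in(('s1','scene'),('d1','side')):
  a=cv2.imread(f'pics/{nm}.png');h=cv2.cvtColor(a,cv2.COLOR_BGR2HSV)
  # tray mask: blue
  m=((h[...,0]>100)&(h[...,0]<125)&(h[...,1]>130)).astype(np.uint8)
  box=np.zeros_like(m)
  if cn=='scene': box[140:255,155:300]=1
  else: box[285:445,262:415]=1
  m*=box
  hull=cv2.convexHull(np.argwhere(m)[:,::-1].astype(np.int32)); q=cv2.approxPolyDP(hull,8,True).reshape(-1,2)
  Q=np.array([ray(cn,p,.014)[:2] for p in q]);print(cn,q.tolist(),Q.round(3).tolist(),Q.mean(0))
  for i in range(len(Q)): e=Q[(i+1)%len(Q)]-Q[i];print(np.linalg.norm(e).round(3),np.degrees(np.arctan2(e[1],e[0])).round(1))
ctrl.get_image('scene')
for n in('stored_a','bar_red'):
  for r in ctrl.mark_of('scene',n)[:4]: print(n,np.round(r['pixel']),round(r['confidence'],2),ray('scene',r['pixel'],.012).round(3))
```

```text
mat [ 0.393 -0.046  0.004]
mat [0.37  0.156 0.004]
mat [0.635 0.176 0.004]
mat [ 0.653 -0.017  0.004]
scene [[295, 180], [293, 205], [259, 253], [161, 204], [212, 143]] [[0.441, -0.099], [0.519, -0.083], [0.673, -0.125], [0.593, -0.413], [0.37, -0.356]] [ 0.51922251 -0.21527246]
0.08 11.7
0.16 -15.4
0.298 -105.5
0.23 165.7
0.266 74.6
side [[389, 408], [338, 422], [289, 363], [288, 344], [359, 327], [395, 388]] [[0.55, -0.387], [0.448, -0.36], [0.426, -0.203], [0.446, -0.164], [0.599, -0.207], [0.584, -0.36]] [ 0.5088507  -0.28028762]
0.106 164.8
0.158 97.8
0.044 63.5
0.159 -15.6
0.154 -95.4
0.044 -141.4
stored_a [205. 179.] 0.66 [ 0.491 -0.332  0.012]
stored_a [267. 205.] 0.64 [ 0.532 -0.148  0.012]
bar_red [486. 233.] 0.73 [0.491 0.401 0.012]
```

Emit:
carry_out --moves '[{"x": 0, "y": 0, "z": 0, "turn": 0.15}, {"x": 0, "y": 0, "z": 0, "turn": 0.15}, {"x": 0, "y": 0, "z": 0, "turn": 0.15}, {"x": 0, "y": 0, "z": 0, "turn": 0.15}, {"x": 0, "y": 0, "z": 0, "turn": 0.15}, {"x": 0, "y": 0, "z": 0, "turn": 0.15}, {"x": 0, "y": 0, "z": 0, "turn": 0.15}, {"x": 0, "y": 0, "z": 0, "turn": 0.09}]'

```text
t: 7.3
tool_pos: [0.5129, 0.3224, 0.1175]
tool_rot: [3.114, -0.413, -0.002]
contact_force: [0.2, 0.6, -3.5]
opening: 0.0133
grip_force: 48.9
```

Emit:
carry_out --moves '[{"x": 0.2, "y": 0.7, "z": 0, "turn": 0}, {"x": 0.25, "y": 0.9, "z": 0, "turn": 0}, {"x": 0.25, "y": 1, "z": 0, "turn": 0}, {"x": 0.25, "y": 1, "z": 0, "turn": 0}, {"x": 0.25, "y": 1, "z": 0, "turn": 0}, {"x": 0.25, "y": 1, "z": 0, "turn": 0}, {"x": 0.25, "y": 1, "z": 0, "turn": 0}, {"x": 0.25, "y": 1, "z": 0, "turn": 0}]'

```text
t: 8.1
tool_pos: [0.511, 0.1245, 0.1179]
tool_rot: [3.115, -0.404, -0.001]
contact_force: [-0.9, -0.2, -3.4]
opening: 0.0132
grip_force: 49.2
```

Emit:
carry_out --moves '[{"x": 0.25, "y": 0.8, "z": 0.3, "turn": 0}, {"x": 0.15, "y": 0.4, "z": 0.5, "turn": 0}, {"x": 0, "y": 0, "z": 0.6, "turn": 0}, {"x": 0, "y": 0, "z": 0.6, "turn": 0}, {"x": 0, "y": 0, "z": 0.6, "turn": 0}, {"x": 0, "y": 0, "z": 0.6, "turn": 0}, {"x": 0, "y": 0, "z": 0.4, "turn": 0}, {"x": 0, "y": 0, "z": 0, "turn": 0}]'

```text
t: 8.9
tool_pos: [0.5119, 0.0952, 0.0259]
tool_rot: [3.115, -0.405, -0.007]
contact_force: [0.5, 0.5, -3.5]
opening: 0.0134
grip_force: 49.2
```

Emit:
carry_out --moves '[{"x": 0, "y": 0, "z": 0.1, "turn": 0}, {"x": 0, "y": 0, "z": 0.1, "turn": 0}, {"x": 0, "y": 0, "z": 0.06, "turn": 0}, {"x": 0, "y": 0, "z": 0.04, "turn": 0}, {"x": 0, "y": 0, "z": 0.02, "turn": 0}, {"x": 0, "y": 0, "z": 0, "turn": 0}, {"x": 0, "y": 0, "z": 0, "turn": 0}, {"x": 0, "y": 0, "z": 0, "turn": 0}]'

```text
t: 9.7
tool_pos: [0.5137, 0.0948, 0.0204]
tool_rot: [-3.115, 0.406, -0.0]
contact_force: [0.2, -0.3, -3.6]
opening: 0.0135
grip_force: 49.2
```

Emit:
carry_out --moves '[{"x": 0, "y": 0, "z": 0.04, "turn": 0}, {"x": 0, "y": 0, "z": 0.04, "turn": 0}, {"x": 0, "y": 0, "z": 0.04, "turn": 0}, {"x": 0, "y": 0, "z": 0, "turn": 0}, {"x": 0, "y": 0, "z": 0, "turn": 0}, {"x": 0, "y": 0, "z": 0, "turn": 0}, {"x": 0, "y": 0, "z": 0, "turn": 0}, {"x": 0, "y": 0, "z": 0, "turn": 0}]'

```text
t: 10.5
tool_pos: [0.5136, 0.0948, 0.0173]
tool_rot: [-3.115, 0.406, 0.0]
contact_force: [0.0, 0.4, -3.9]
opening: 0.0135
grip_force: 49.4
```

Emit:
carry_out --moves '[{"x": 0, "y": 0, "z": 0.03, "turn": 0}, {"x": 0, "y": 0, "z": 0.02, "turn": 0}, {"x": 0, "y": 0, "z": 0, "turn": 0}, {"x": 0, "y": 0, "z": 0, "turn": 0}, {"x": 0, "y": 0, "z": 0, "turn": 0}, {"x": 0, "y": 0, "z": 0, "turn": 0}, {"x": 0, "y": 0, "z": 0, "turn": 0}, {"x": 0, "y": 0, "z": 0, "turn": 0}]'

```text
t: 11.3
tool_pos: [0.5138, 0.0949, 0.0171]
tool_rot: [3.115, -0.406, -0.001]
contact_force: [-5.2, -0.2, 5.8]
opening: 0.0136
grip_force: 50.7
```

Contact is made, so I release and rise.

Emit:
carry_out --moves '[{"x": 0, "y": 0, "z": 0, "turn": 0}, {"x": 0, "y": 0, "z": 0, "turn": 0}, {"x": 0, "y": 0, "z": 0, "turn": 0}, {"x": 0, "y": 0, "z": 0, "turn": 0}, {"x": 0, "y": 0, "z": -0.5, "turn": 0}, {"x": 0, "y": 0, "z": -0.7, "turn": 0}, {"x": 0, "y": 0, "z": -0.7, "turn": 0}, {"x": 0, "y": 0, "z": -0.7, "turn": 0}]' --grip 32

```text
t: 12.1
tool_pos: [0.5139, 0.0949, 0.0826]
tool_rot: [-3.115, 0.406, -0.001]
contact_force: [-0.5, 0.7, 0.3]
opening: 0.032
grip_force: 0.0
```

Emit:
carry_out --moves '[{"x": 0, "y": -0.4, "z": -0.3, "turn": 0}, {"x": 0, "y": -0.6, "z": 0, "turn": 0}, {"x": 0, "y": -0.6, "z": 0, "turn": 0}, {"x": 0, "y": -0.2, "z": 0, "turn": 0}, {"x": 0, "y": 0, "z": 0, "turn": 0}, {"x": 0, "y": 0, "z": 0, "turn": 0}, {"x": 0, "y": 0, "z": 0, "turn": 0}, {"x": 0, "y": 0, "z": 0, "turn": 0}]' --grip 0

```text
t: 12.9
tool_pos: [0.525, 0.1379, 0.0883]
tool_rot: [3.115, -0.407, -0.001]
contact_force: [0.1, -0.1, -0.5]
opening: -0.0003
grip_force: 0.0
```

Run:
```python
from h import *
o,s=snap('scene');_,w=snap('wrist')
z=lambda i,w,h:cv2.resize(i[:,:,::-1],(w,h),interpolation=cv2.INTER_CUBIC)
c=proj('scene',[.513,.09,.03]).astype(int)
cv2.imwrite('pics/c3.png',np.hstack([z(s[c[1]-60:c[1]+60,c[0]-60:c[0]+60],340,340),z(w,454,340)]))
print(o['tool_pos'],o['opening'])
for n in('bar','bar_red'):
  for r in ctrl.mark_of('wrist',n)[:2]: print(n,r, ray('wrist',r['pixel'],.026,o).round(3))
goal(o,(.5138,.0949),np.radians(-15),.041)
```

```text
[0.52499717 0.13793958 0.08829834] -0.00027067290123785774
bar {'pixel': [393.8, 261.3], 'confidence': 0.67} [0.513 0.096 0.026]
bar {'pixel': [78.6, 332.6], 'confidence': 0.35} [0.517 0.296 0.026]
bar_red {'pixel': [403.6, 119.0], 'confidence': 0.75} [0.59  0.075 0.026]
tool x yaw -14.9 units now-axes [0.01 1.78 1.89] turn 0.002
```

View pics/c3.png

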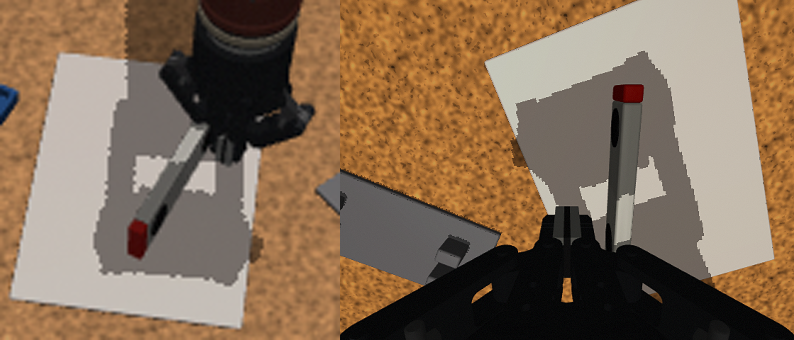

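The bar stands on the mat, and the wrist view shows the black pads on its left face at (614,125) and (609,238). I push that face toward +y.

Emit:
carry_out --moves '[{"x": 0, "y": 0, "z": 0.6, "turn": 0}, {"x": 0, "y": 0, "z": 0.7, "turn": 0}, {"x": 0, "y": 0, "z": 0.55, "turn": 0}, {"x": 0, "y": 0, "z": 0, "turn": 0}, {"x": 0, "y": 0.2, "z": 0, "turn": 0}, {"x": 0, "y": 0.2, "z": 0, "turn": 0}, {"x": 0, "y": 0.15, "z": 0, "turn": 0}, {"x": 0, "y": 0.15, "z": 0, "turn": 0}]'

```text
t: 13.9
tool_pos: [0.5212, 0.121, 0.0431]
tool_rot: [-3.115, 0.406, -0.002]
contact_force: [0.4, -0.0, -0.4]
opening: -0.0002
grip_force: 0.0
```

Emit:
carry_out --moves '[{"x": 0, "y": 0.15, "z": 0, "turn": 0}, {"x": 0, "y": 0.15, "z": 0, "turn": 0}, {"x": 0, "y": 0.15, "z": 0, "turn": 0}, {"x": 0, "y": 0.15, "z": 0, "turn": 0}, {"x": 0, "y": 0.15, "z": 0, "turn": 0}, {"x": 0, "y": 0.1, "z": 0, "turn": 0}, {"x": 0, "y": 0, "z": 0, "turn": 0}, {"x": 0, "y": 0, "z": 0, "turn": 0}]'

```text
t: 14.7
tool_pos: [0.5156, 0.101, 0.043]
tool_rot: [-3.115, 0.406, -0.001]
contact_force: [-1.5, 2.5, 5.5]
opening: 0.0001
grip_force: 3.0
```

Emit:
carry_out --moves '[{"x": 0, "y": 0, "z": -0.8, "turn": 0}, {"x": 0, "y": 0, "z": -1, "turn": 0}, {"x": -0.5, "y": 0, "z": -1, "turn": 0}, {"x": -1, "y": 0.5, "z": -1, "turn": 0}, {"x": -1, "y": 0.5, "z": 0, "turn": 0}, {"x": -0.5, "y": 0, "z": 0, "turn": 0}, {"x": 0, "y": 0, "z": 0, "turn": 0}, {"x": 0, "y": 0, "z": 0, "turn": 0}]' --grip 60

```text
t: 15.5
tool_pos: [0.4365, 0.0958, 0.1371]
tool_rot: [3.115, -0.406, 0.001]
contact_force: [0.4, -0.3, -0.0]
opening: 0.0597
grip_force: 0.0
```

Run:
```python
from h import *
o,w=snap('wrist','w4.png')
print(o['tool_pos'],o['opening'])
for n in('bar','bar_red'):
  for r in ctrl.mark_of('wrist',n)[:2]: print(n,r, ray('wrist',r['pixel'],.011,o).round(3))
```

```text
[0.43650054 0.09578871 0.13707331] 0.05973009813931395
bar {'pixel': [335.5, 128.5], 'confidence': 0.64} [0.505 0.066 0.011]
```

View pics/w4.png

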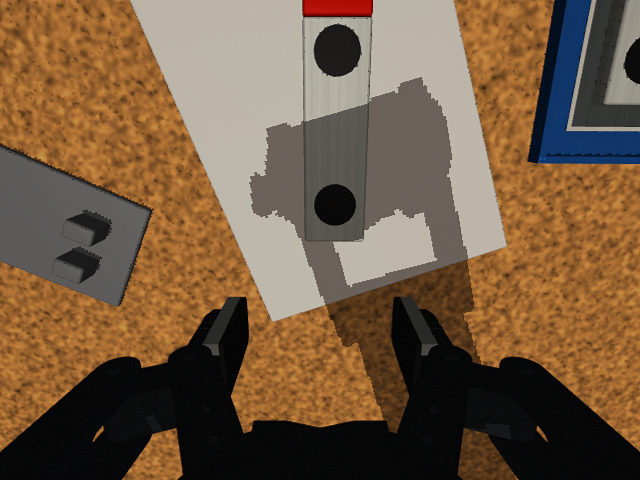

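The bar lies flat on the mat, pads up at (337,50) and (335,205), red end ahead. I compute the grasp from the pad centres.

Run:
```python
from h import *
o=ctrl.get_obs()
A=ray('wrist',(337,50),.019,o);B=ray('wrist',(335.3,205),.019,o);u=A-B;yaw=np.arctan2(u[1],u[0])
C=ray('wrist',(334.5,240),.018,o); # rear end
c=(A+B)/2; print(A,B,np.linalg.norm(u),np.degrees(yaw),'c',c,'rear-centre',np.linalg.norm((C-c)[:2]))
goal(o,c[:2],yaw,.003)
```

```text
[0.55151928 0.05415628 0.019     ] [0.45489051 0.07958765 0.019     ] 0.0999193337777069 -14.745087701725645 c [0.50320489 0.06687197 0.019     ] rear-centre 0.07641214571962869
tool x yaw -14.9 units now-axes [2.86 0.44 5.36] turn -0.002
```

Emit:
carry_out --moves '[{"x": 0.7, "y": 0.1, "z": 0, "turn": 0}, {"x": 0.8, "y": 0.15, "z": 0, "turn": 0}, {"x": 0.8, "y": 0.15, "z": 0.5, "turn": 0}, {"x": 0.56, "y": 0.04, "z": 0.8, "turn": 0}, {"x": 0, "y": 0, "z": 0.9, "turn": 0}, {"x": 0, "y": 0, "z": 0.9, "turn": 0}, {"x": 0, "y": 0, "z": 0.7, "turn": 0}, {"x": 0, "y": 0, "z": 0.3, "turn": 0}]' --grip 64

```text
t: 16.45
tool_pos: [0.5015, 0.0668, 0.0323]
tool_rot: [3.115, -0.406, -0.007]
contact_force: [0.1, -0.1, -0.3]
opening: 0.0641
grip_force: 0.0
```

Emit:
carry_out --moves '[{"x": 0, "y": 0, "z": 0.3, "turn": 0}, {"x": 0, "y": 0, "z": 0.3, "turn": 0}, {"x": 0, "y": 0, "z": 0.25, "turn": 0}, {"x": 0, "y": 0, "z": 0.2, "turn": 0}, {"x": 0, "y": 0, "z": 0.1, "turn": 0}, {"x": 0, "y": 0, "z": 0, "turn": 0}, {"x": 0, "y": 0, "z": 0, "turn": 0}, {"x": 0, "y": 0, "z": 0, "turn": 0}]'

```text
t: 17.25
tool_pos: [0.503, 0.067, 0.0065]
tool_rot: [-3.115, 0.406, -0.001]
contact_force: [1.5, 0.2, 0.5]
opening: 0.0634
grip_force: 0.0
```

Emit:
carry_out --moves '[{"x": 0, "y": 0, "z": 0.08, "turn": 0}, {"x": 0, "y": 0, "z": 0, "turn": 0}, {"x": 0, "y": 0, "z": 0, "turn": 0}, {"x": 0, "y": 0, "z": 0, "turn": 0}, {"x": 0, "y": 0, "z": 0, "turn": 0}, {"x": 0, "y": 0, "z": 0, "turn": 0}, {"x": 0, "y": 0, "z": 0, "turn": 0}, {"x": 0, "y": 0, "z": 0, "turn": 0}]' --grip 0 --newtons 60

```text
t: 18.05
tool_pos: [0.503, 0.067, 0.0044]
tool_rot: [-3.115, 0.406, -0.001]
contact_force: [0.3, 0.6, 4.4]
opening: 0.0422
grip_force: 63.7
```

Emit:
carry_out --moves '[{"x": 0, "y": 0, "z": -0.2, "turn": 0}, {"x": 0, "y": 0, "z": -0.4, "turn": 0}, {"x": 0, "y": 0, "z": -0.6, "turn": 0}, {"x": 0, "y": 0, "z": -0.8, "turn": 0}, {"x": 0, "y": 0, "z": -0.8, "turn": 0}, {"x": 0, "y": 0, "z": -0.4, "turn": 0}, {"x": 0, "y": 0, "z": 0, "turn": 0}, {"x": 0, "y": 0, "z": 0, "turn": 0}]'

```text
t: 18.85
tool_pos: [0.5022, 0.0669, 0.0838]
tool_rot: [3.115, -0.406, -0.001]
contact_force: [0.0, -0.2, -3.4]
opening: 0.0422
grip_force: 63.0
```

The bar is held (3.4 N weight). I carry it to a standoff behind the place for a closer look.

Emit:
carry_out --moves '[{"x": 0, "y": 0.6, "z": -0.4, "turn": 0}, {"x": 0.1, "y": 0.9, "z": -0.5, "turn": 0}, {"x": 0.1, "y": 1, "z": -0.5, "turn": 0}, {"x": 0.1, "y": 1, "z": -0.5, "turn": 0}, {"x": 0.1, "y": 1, "z": -0.1, "turn": 0}, {"x": 0.1, "y": 1, "z": 0, "turn": 0}, {"x": 0.1, "y": 1, "z": 0, "turn": 0}, {"x": 0.1, "y": 1, "z": 0, "turn": 0}]'

```text
t: 19.65
tool_pos: [0.4702, -0.1202, 0.1334]
tool_rot: [-3.115, 0.407, 0.003]
contact_force: [0.4, 0.3, -3.8]
opening: 0.0423
grip_force: 63.0
```

Emit:
carry_out --moves '[{"x": 0, "y": 1, "z": 0, "turn": 0}, {"x": 0, "y": 1, "z": 0, "turn": 0}, {"x": 0, "y": 1, "z": 0, "turn": 0}, {"x": 0, "y": 0.8, "z": 0, "turn": 0}, {"x": 0, "y": 0.4, "z": 0, "turn": 0}, {"x": 0, "y": 0, "z": 0, "turn": 0}, {"x": 0, "y": 0, "z": 0, "turn": 0}, {"x": 0, "y": 0, "z": 0, "turn": 0}]'

```text
t: 20.45
tool_pos: [0.4446, -0.2194, 0.1338]
tool_rot: [-3.115, 0.404, 0.001]
contact_force: [0.4, 0.1, -4.5]
opening: 0.0421
grip_force: 63.0
```

Run:
```python
from h import *
o,w=snap('wrist','w5.png')
print(o['tool_pos'],o['opening'],o['grip_force'])
for n,z in(('place',.005),('stored_a',.012),('tray',0)):
  for r in ctrl.mark_of('wrist',n)[:3]: print(n,r, ray('wrist',r['pixel'],z,o).round(3))
```

```text
[ 0.44458416 -0.21944114  0.13383831] 0.042088723879725745 62.98810601234436
stored_a {'pixel': [184.8, 119.1], 'confidence': 0.76} [ 0.545 -0.151  0.012]
stored_a {'pixel': [465.6, 122.3], 'confidence': 0.57} [ 0.495 -0.335  0.012]
stored_a {'pixel': [316.8, 106.6], 'confidence': 0.26} [ 0.53  -0.24   0.012]
tray {'pixel': [320.9, 314.9], 'confidence': 0.3} [ 0.372 -0.201  0.   ]
```

View pics/w5.png

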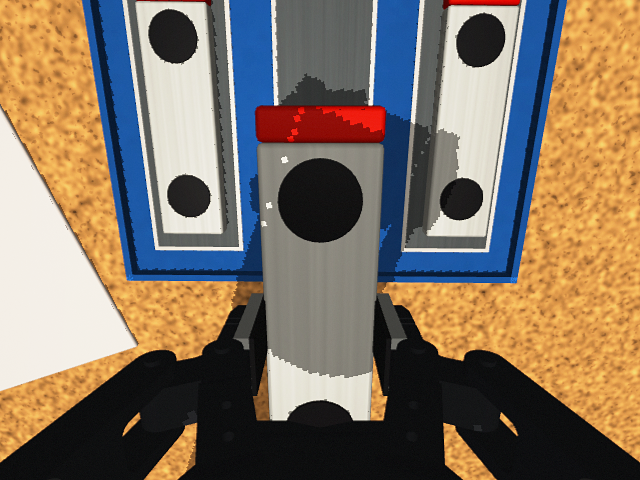

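The wrist view shows the held bar centred at column 320, pad at (320,200). The middle place is between columns 274 and 375 at the top, and the neighbours' outlines have near corners at (156,249) and (489,251).

Run:
```python
from h import *
o=ctrl.get_obs()
f=lambda x,y,z=.005: ray('wrist',(x,y),z,o)[:2]
L,R=f(156,249),f(489,251); m=(L+R)/2; e=L-R
print('width',np.linalg.norm(e),'(252)'); yaw=np.arctan2(e[1],e[0])-np.pi/2
# side outlines of the outer places
for p,q in [((156,249),(133,3)),((489,251),(521,3)),((241,247),(229,3)),((404,249),(418,3)),((274,3),(274,100)),((376,3),(371,100))]:
    d=f(*q)-f(*p); print('edge yaw',np.degrees(np.arctan2(d[1],d[0])).round(1))
u=np.array([np.cos(yaw),np.sin(yaw)])
print('yaw',np.degrees(yaw),'centre',m+.09*u,'mid strip pt',(f(274,50)+f(374,50))/2, 'width',np.linalg.norm(f(274,50)-f(374,50)))
A=f(184.8,119.1,.012);B=f(465.6,122.3,.012);print('stored mean',(A+B)/2,np.linalg.norm(A-B))
c=m+.09*u
s=(f(274,50)+f(374,50))/2-c; print('strip lateral off',s@np.array([-u[1],u[0]]))
z=o['tool_pos'][2]
Tm=Ro.from_rotvec(o['tool_rot']).as_matrix()
print('pad in tool',Tm.T@(ray('wrist',(320,200),z+.0146,o)-o['tool_pos']))
goal(o,c,np.radians(-15),.0054); goal(o,c,yaw,.0054)
```

```text
width 0.25713129207027086 (252)
edge yaw -17.2
edge yaw -14.0
edge yaw -15.7
edge yaw -14.0
edge yaw 163.1
edge yaw 164.4
yaw -15.109602058944512 centre [ 0.51566884 -0.24098845] mid strip pt [ 0.56342492 -0.2537249 ] width 0.0660805674160435
stored mean [ 0.5201074  -0.24330014] 0.19047955275655248
strip lateral off 0.000152267522521966
pad in tool [ 0.05077559  0.00016205 -0.01460573]
tool x yaw -14.8 units now-axes [2.96 0.1  5.14] turn 0.004
tool x yaw -14.8 units now-axes [2.96 0.1  5.14] turn 0.006
```

Emit:
carry_out --moves '[{"x": 0.5, "y": 0, "z": 0, "turn": 0.005}, {"x": 0.7, "y": 0.1, "z": 0, "turn": 0}, {"x": 0.8, "y": 0, "z": 0.2, "turn": 0}, {"x": 0.7, "y": 0, "z": 0.4, "turn": 0}, {"x": 0.35, "y": 0, "z": 0.6, "turn": 0}, {"x": 0, "y": 0, "z": 0.8, "turn": 0}, {"x": 0, "y": 0, "z": 0.8, "turn": 0}, {"x": 0, "y": 0, "z": 0.6, "turn": 0}]'

```text
t: 21.45
tool_pos: [0.5172, -0.2418, 0.0475]
tool_rot: [-3.114, 0.413, 0.002]
contact_force: [-0.6, 0.3, -4.1]
opening: 0.0423
grip_force: 63.0
```

Emit:
carry_out --moves '[{"x": 0, "y": 0, "z": 0.5, "turn": 0}, {"x": 0, "y": 0, "z": 0.4, "turn": 0}, {"x": 0, "y": 0, "z": 0.3, "turn": 0}, {"x": 0, "y": 0, "z": 0.2, "turn": 0}, {"x": 0, "y": 0, "z": 0.1, "turn": 0}, {"x": 0, "y": 0, "z": 0, "turn": 0}, {"x": 0, "y": 0, "z": 0, "turn": 0}, {"x": 0, "y": 0, "z": 0, "turn": 0}]'

```text
t: 22.25
tool_pos: [0.518, -0.2428, 0.0122]
tool_rot: [3.114, -0.414, 0.002]
contact_force: [-0.2, 0.3, -4.4]
opening: 0.0423
grip_force: 63.0
```

Emit:
carry_out --moves '[{"x": 0, "y": 0, "z": 0.08, "turn": 0}, {"x": 0, "y": 0, "z": 0.06, "turn": 0}, {"x": 0, "y": 0, "z": 0.04, "turn": 0}, {"x": 0, "y": 0, "z": 0.03, "turn": 0}, {"x": 0, "y": 0, "z": 0.03, "turn": 0}, {"x": 0, "y": 0, "z": 0, "turn": 0}, {"x": 0, "y": 0, "z": 0, "turn": 0}, {"x": 0, "y": 0, "z": 0, "turn": 0}]'

```text
t: 23.05
tool_pos: [0.5175, -0.2425, 0.0056]
tool_rot: [3.114, -0.414, 0.0]
contact_force: [-0.5, -0.0, -3.7]
opening: 0.0422
grip_force: 63.0
```

Emit:
carry_out --moves '[{"x": 0, "y": 0, "z": 0.02, "turn": 0}, {"x": 0, "y": 0, "z": 0.02, "turn": 0}, {"x": 0, "y": 0, "z": 0, "turn": 0}, {"x": 0, "y": 0, "z": 0, "turn": 0}, {"x": 0, "y": 0, "z": 0, "turn": 0}, {"x": 0, "y": 0, "z": 0, "turn": 0}, {"x": 0, "y": 0, "z": 0, "turn": 0}, {"x": 0, "y": 0, "z": 0, "turn": 0}]'

```text
t: 23.85
tool_pos: [0.5176, -0.2426, 0.0054]
tool_rot: [-3.114, 0.414, 0.001]
contact_force: [-4.4, 1.0, 5.8]
opening: 0.0424
grip_force: 64.0
```

Down on the floor. I open to 58 mm, rise, and check.

Emit:
carry_out --moves '[{"x": 0, "y": 0, "z": 0, "turn": 0}, {"x": 0, "y": 0, "z": 0, "turn": 0}, {"x": 0, "y": 0, "z": 0, "turn": 0}, {"x": 0, "y": 0, "z": 0, "turn": 0}, {"x": 0, "y": 0, "z": -0.5, "turn": 0}, {"x": 0, "y": 0, "z": -0.8, "turn": 0}, {"x": 0, "y": 0, "z": -1, "turn": 0}, {"x": 0, "y": 0, "z": -1, "turn": 0}]' --grip 58

```text
t: 24.65
tool_pos: [0.5176, -0.2425, 0.0887]
tool_rot: [3.114, -0.414, 0.001]
contact_force: [-0.3, -1.1, 0.3]
opening: 0.0581
grip_force: 0.0
```

Emit:
carry_out --moves '[{"x": -0.5, "y": 0, "z": -1, "turn": 0}, {"x": -1, "y": 0, "z": -1, "turn": 0}, {"x": -1, "y": 0, "z": -1, "turn": 0}, {"x": -1, "y": 0, "z": -1, "turn": 0}, {"x": 0, "y": 0, "z": 0, "turn": 0}, {"x": 0, "y": 0, "z": 0, "turn": 0}, {"x": 0, "y": 0, "z": 0, "turn": 0}, {"x": 0, "y": 0, "z": 0, "turn": 0}]'

```text
t: 25.45
tool_pos: [0.4329, -0.2194, 0.1857]
tool_rot: [-3.113, 0.413, 0.003]
contact_force: [-0.3, 0.7, -0.0]
opening: 0.0579
grip_force: 0.0
```

Run:
```python
from h import *
o,w=snap('wrist','w6.png'); print(o['t'],o['tool_pos'],o['contact_force'])
```

```text
25.45 [ 0.43292955 -0.2193676   0.18567596] [-0.25151776  0.74895686 -0.03681713]
```

View pics/w6.png

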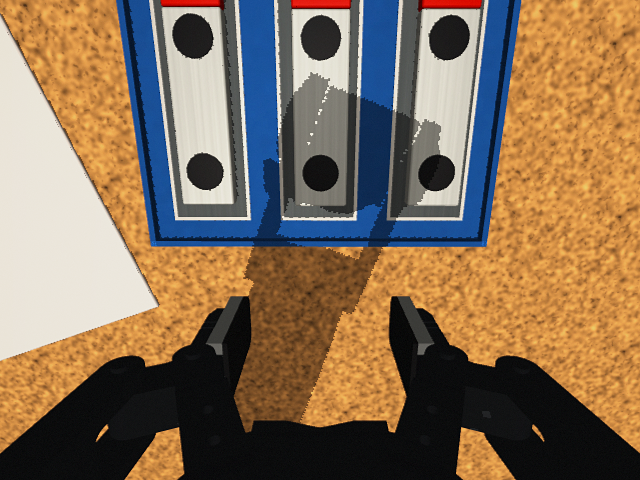

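The bar lies in the middle place with its pads at (321,38) and (320,173), near end at row 206 inside the outline at row 218. It is aligned with the neighbours and all the red ends are ahead.

```bash
python3 -c "
from station import ctrl
print(ctrl.finish_job())"
```

```text
the job is handed in; nothing more can be done
None
```

The bar was laid flat, pads up, on the mat and released, then set in the empty tray place with its red end matching the other two and let go; the job is handed in at about 25.5 s, with no verdict shown.

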